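Turn over the leaf of a gift-shop flip display

ROBOT

A 7-joint arm with a two-finger parallel gripper is mounted at the origin on the work surface. World frame = base frame: x ahead of the robot, y to its left, z up, the work surface at z = 0. Lengths are in m, angles in rad, forces in N, time in s.
With the tool pointing down it reaches from about 0.425 to 1.025 m from the base axis. Payload 9.4 kg.
Tool frame: the origin (TCP) lies midway between the tips of the shut fingers; the grasp point (between the pads) lies 19 mm behind it; z points along the fingers, y is the line along which they close (so a half turn about z gives the same grasp; the last joint's range is limited). The gripper opens to 85 mm and grips with 20 to 120 N. Pads are 22 mm wide; open, the fingers measure 114 mm over their backs; the gripper's body (76 mm by 85 mm) begins 54 mm behind the grasp point. The pads swing forward as they close: fully open they stand 13 mm farther back than shut.
Start: joints at [-1.38, 0.599, -0.003, 1.599, 0.002, 0.943, -0.08], TCP at [0.192, 0.699, 0.231] pointing down, gripper open.
Joint ranges: [-2.57, 2.57], [-0.35, 1.97], [-1.29, 1.29], [0.11, 2.56], [-1.05, 4.19], [0.11, 1.86], [-2.63, 2.63]. Speed limits (rad/s): [2.22, 2.22, 3.01, 3.01, 3.14, 3.14, 3.14].

INTERFACE

Orientations are given as a 3x3 rotation matrix whose columns are the frame's x, y, z axes.
In Python, from plant import r gives the robot as it stands.
- The arm moves only by the shell command python3 -m handwheel 'ROWS' [OPENING] [FORCE]. ROWS is a JSON object of lists of equal length, an entry for each row: "offset": the shift along the tool's x, y, z each as a share of 500 mm, from -1 to 1, a list of three; "rotation": the turn, a rotation vector about the tool's x, y, z each as a share of 10 degrees, from -1 to 1, a list of three. In form: {"offset": [[dx, dy, dz], ...], "rotation": [[ax, ay, az], ...]}. A call has exactly 8 rows; each row shifts and turns the commanded pose from where the row before left it, along the tool's axes as they then stand; what a row does not reach is not made up. A row lasts 1/8 s, in which the tool goes at most 62.5 mm and 10.7 degrees, less where a joint would pass 70% of its speed; a pose out of reach is approached as far as the arm can. A call with a number of a shift or a turn outside -1 to 1 is refused whole. A call with a gripper value outside its range is refused whole. OPENING is the closure, from -1 (fully open) to 1 (shut), set as the call begins (- or left out, the last holds). The fingers move at their own pace and stop on an object; FORCE is the grip in N (left out, the last holds). Time passes only in rows, so rows that do not move let the fingers close, or fill a call up. It gives the time, the measured TCP pose, the force, the opening and the grip force at its end, in the units of the state.
- r.get_obs(): the state, without advancing time (a new reading comes with each control period).
- r.camera(name): name is "scene" or "top"; returns the picture (400x640x3 uint8, blue, green, red); there is no depth.
- r.camera_model(name): a dict with "fx", "fy", "cx", "cy" (pixels), "rvec" (rotation vector, rad) and "tvec" (3), from world to camera coordinates, as OpenCV has them. Camera axes: x right, y down, z forward; pixel columns grow to the right and rows downward; lengths in m; the calibration is good to about 2 mm. A picture is of the moment at which its call begins. camera_model takes no time and is no camera call.
- r.finish_job(): hands the job in; it is judged then, once.
The state is a dict: "clock": time; "q": joint angles; "joint_velocities": joint speeds; "effort": joint torques, N m; "tcp_pos": TCP position; "tool_rot": TCP orientation; "ft_force": force on the tool from outside, world axes, zero at the start; "ft_torque": the same for the moment, N m; "width": opening from 0.0 (shut) to 1.0 (fully open); "grip_force": force on a finger pad.
Only numpy, scipy, OpenCV 4.12 (cv2) and the standard library are available. Lean on these libraries where they do the work, as an engineer would, in place of code of your own. Each camera call takes 0.05 s, during which the arm holds its last target. There are 200 camera calls.

TASK

On the shop table a small flip display has been left with its rigid leaf partly raised on the robot's left side of the spine. With the outside of the fingers push the leaf up and over its spine, and press it down until it lies flat on the other side, without flinging it, leaning hard on it, pinching it or shoving the display out of its place. Leave the gift box, the medal and the figurine alone.

Things in the scene. Friction and masses are not known exactly. Their poses are not given: they have to be found in the camera images.
- stand: the flip display's loose dark wooden plinth, 0.9 kg, 150 mm (x) by 240 mm (y) by 16 mm high, origin at the centre of its underside on the table. Two grey pads 110 by 100 mm, one each side of the spine, bring its top to 21 mm. The spine runs along its x axis, in the middle; small brass lugs at both ends of the spine (x = +-68 mm) rise to 34 mm.
- spine (a point): middle of the spine, on the hinge axis, 26 mm above the table; same axes as the plinth (x along the spine, y towards the side where the leaf starts)
- leaf (a joint): angle of the leaf about the spine, rad: 0 = flat on the plinth's +y side, pi/2 = upright, pi = flat on the -y side (a stop at each end). It starts between about 0.35 and 0.75. The hinge is stiff: the leaf stays at whatever angle it is left and does not fall by itself; about 0.2 Nm of hinge friction plus its weight (0.16 kg in all), so some 2 to 2.5 N at the free edge moves it.
- leaf_edge (a point): middle of the leaf's free edge, half-way through its thickness; 150 mm from the hinge axis. Site axes turn with the leaf: y points from the spine to this edge, x along the spine, z out of the face that carries the card. When flat the leaf overhangs the plinth by 30 mm.
- board: the leaf's white plastic board, 120 mm along the spine, reaching from 4 to 150 mm from the hinge axis, 4 mm thick, centred on the hinge plane; origin on the hinge axis, axes as leaf_edge
- card: the printed card on the leaf's upper face (the face looking up before it is turned), 100 by 122 mm, 2 mm thick, 16 to 138 mm from the hinge axis (10 mm inside the board at the ends); origin on the hinge axis, axes as leaf_edge
- gift_box: bystander: closed red gift box, 79 x 64 x 44 mm, loose, origin at the centre of its underside, beyond the display
- medal: bystander: brass medal, 42 mm across, upright on a wooden foot 50 x 60 x 12 mm, 53 mm high in all, loose, origin at the centre of its underside, beyond the display
- figurine: bystander: white ceramic figurine, 86 mm high, 56 mm across, loose, origin at the centre of its underside, off the side on which the leaf must finally lie

How it is judged:
By the outcome, as a careful person would: the job done as asked, in the order asked, and still so for the second after the job is handed in, with the robot touching nothing.
It also fails if it takes over 48 s, if anything falls off the work surface, if the arm or the gripper's body presses on something with over 40 N, if the wrist force passes 120 N, or if a joint passes its speed limit or range.

## Working session

There is one attempt and no reset: what is moved stays moved. The work goes in short steps, Python scripts to look and compute and a shell command to move; the robot and the scene stay as the last step left them, time stands still between calls to the robot, and variables do not carry over. Pictures are saved under pics/ and viewed, at most 10 in all, crops included, and the job is handed in when it is done.

```bash
mkdir -p pics; ls
python3 - <<'E'
from plant import r
import cv2
for n in("scene","top"):
    cv2.imwrite(f"pics/{n}0.png",r.camera(n)); print(n,r.camera_model(n))
o=r.get_obs(); print(o["clock"],o["tcp_pos"],o["tool_rot"],o["width"])
E
```

```text
pics
scene {'fx': 429.0332029804539, 'fy': 429.0332029804539, 'cx': 311.26102322711114, 'cy': 196.1243718144872, 'rvec': array([ 1.84963394,  1.99776195, -0.55064374]), 'tvec': array([ 0.02406408, -0.49123939,  1.36297858])}
top {'fx': 511.83785268144334, 'fy': 511.83785268144334, 'cx': 316.9966433081518, 'cy': 204.4564972176195, 'rvec': array([ 2.13270732, -2.13142173,  0.17910853]), 'tvec': array([-0.00278561,  0.59357906,  1.00028901])}
0.1 [0.19173658 0.69874139 0.23051984] [[-9.64371576e-01  2.64551315e-01 -2.57113725e-04]
 [ 2.64551414e-01  9.64370602e-01 -1.37498335e-03]
 [-1.15800735e-04 -1.39401466e-03 -9.99999022e-01]] 0.9977522079339497
```

View pics/scene0.png

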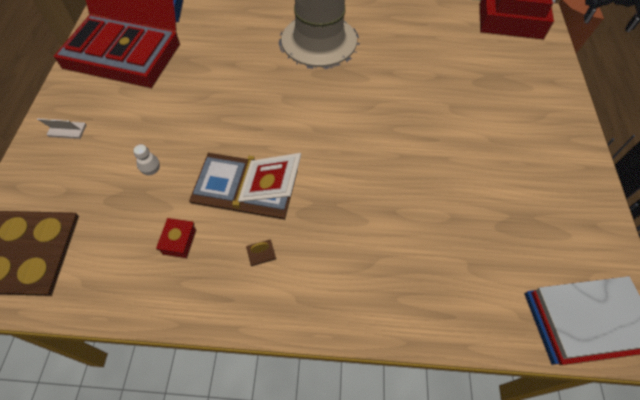

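View pics/top0.png

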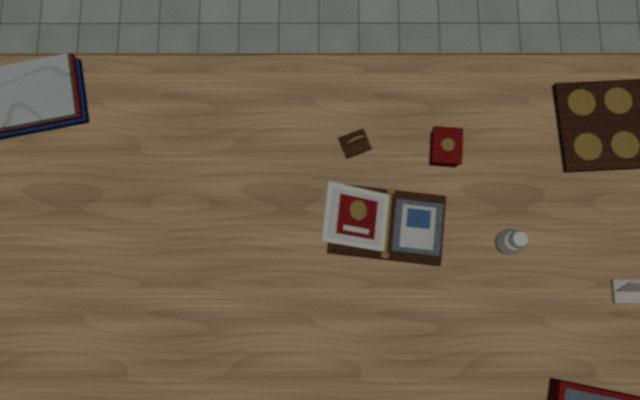

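Scene: display centred near (243,185), leaf raised to the right, edge corners about (300,153) and (290,197). Top: spine lugs near (391,191) and (385,256), leaf edge at (328,183)–(323,241), and box, medal and figurine at (447,146), (355,143) and (510,241). I'll enlarge both views for the corners.

Run:
```python
import cv2,numpy as np
a=cv2.imread("pics/scene0.png")[140:230,180:310]; b=cv2.imread("pics/top0.png")[170:275,315:455]
a=cv2.resize(a,None,fx=6,fy=6,interpolation=2)[:, :780];b=cv2.resize(b,None,fx=5,fy=5,interpolation=2)
cv2.imwrite("pics/a.png",a);cv2.imwrite("pics/b.png",b)
```

```text
(no output)
```

View pics/a.png

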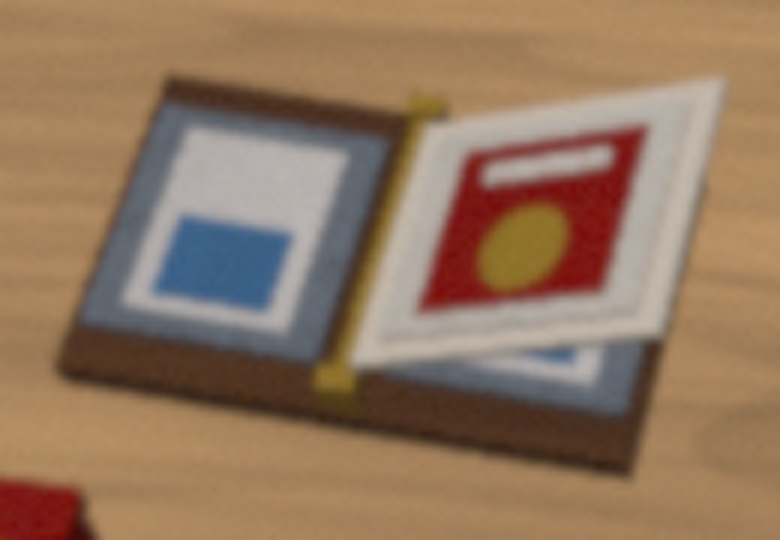

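View pics/b.png

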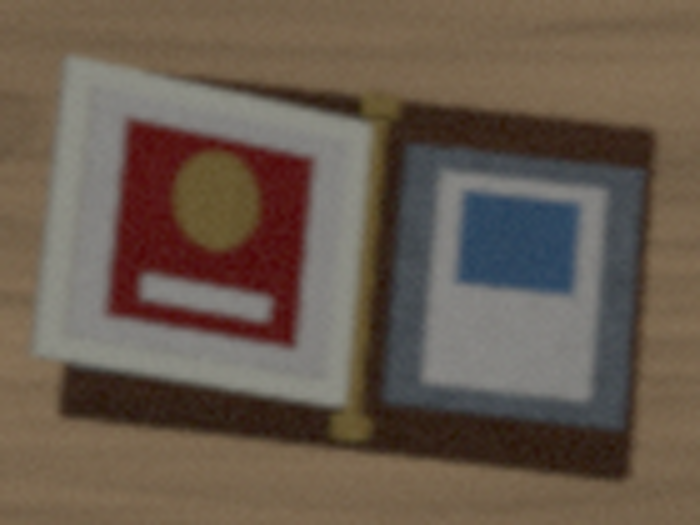

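The crops show the lugs (a: 335,380 / 428,103; b: 380,105 / 350,428) and the leaf corners (a: 660,345 / 724,80; b: 66,58 / 35,355). Next I'll triangulate them.

```bash
cat > h.py <<'E'
import cv2,numpy as np
from plant import r
M={n:r.camera_model(n) for n in("scene","top")}
def KP(n):
    m=M[n];R=cv2.Rodrigues(m["rvec"])[0];K=np.array([[m["fx"],0,m["cx"]],[0,m["fy"],m["cy"]],[0,0,1]]);return K,R,np.array(m["tvec"])
def tri(s,t):
    P=[K@np.c_[R,tv] for K,R,tv in map(KP,("scene","top"))]
    X=cv2.triangulatePoints(P[0],P[1],np.array(s,float),np.array(t,float))[:,0];return X[:3]/X[3]
def ray(n,p,z):
    K,R,t=KP(n);d=R.T@np.linalg.inv(K)@[*p,1];c=-R.T@t;return c+d*(z-c[2])/d[2]
E
python3 - <<'E'
from h import *
np.set_printoptions(precision=4,suppress=True)
a=lambda x,y:(180+x/6-.4,140+y/6-.4); b=lambda x,y:(315+x/5-.4,170+y/5-.4)
L1=tri(a(335,380),b(380,105));L2=tri(a(428,103),b(350,428))
E1=tri(a(660,345),b(66,58));E2=tri(a(724,80),b(35,355))
print(L1,L2,E1,E2)
for p in((380,105),(350,428)):print(ray("top",b(*p),.034))
for p in((653,130),(628,478),(62,415)):print("pl",ray("top",b(*p),.016))
S=(L1+L2)/2;E=(E1+E2)/2;u=(L1-L2)[:2];u/=np.hypot(*u);v=np.array([-u[1],u[0]])
print("spine",S,"x",u,"yaw",np.degrees(np.arctan2(u[1],u[0])),"edge rel",(E-S)[:2]@v,E[2]-.026, np.arctan2(E[2]-.026,(E-S)[:2]@v))
print("len",np.linalg.norm(E-np.r_[S[:2],.026]))
for n,p,z in(("box",(447,146),.044),("medal",(355,143),.02),("fig",(510,241),.03)):
  X=ray("top",p,z);print(n,X, (X-S)[:2]@u,(X-S)[:2]@v)
o=r.get_obs();print(o["tcp_pos"],o["tool_rot"])
E
```

```text
[ 0.6258 -0.1565  0.0348] [ 0.4906 -0.1402  0.0371] [ 0.6334 -0.024   0.0918] [ 0.5144 -0.0112  0.0986]
[ 0.6259 -0.1565  0.034 ]
[ 0.4909 -0.1411  0.034 ]
pl [ 0.6187 -0.275   0.016 ]
pl [ 0.4715 -0.2585  0.016 ]
pl [ 0.4975 -0.0233  0.016 ]
spine [ 0.5582 -0.1484  0.0359] x [ 0.9928 -0.12  ] yaw -6.892109836454812 edge rel 0.1317083745567561 0.06921561669510276 0.48385593611205063
len 0.14878814218247016
box [ 0.7197 -0.2761  0.044 ] 0.17564527443841435 -0.10740659859594631
medal [ 0.7333 -0.0842  0.02  ] 0.16616403181511985 0.08466780490526214
fig [ 0.5206 -0.4013  0.03  ] -0.006935779615059372 -0.2556262587014822
[0.1917 0.6987 0.2305] [[-0.9644  0.2646 -0.0003]
 [ 0.2646  0.9644 -0.0014]
 [-0.0001 -0.0014 -1.    ]]
```

Spine (0.558, −0.149), yaw −6.8°, leaf about 0.48 rad, edge about 95 mm high. Plan: shut fingers tilted about 45°, tips beneath the free edge, then follow the arc.

```bash
python3 -m handwheel '{"offset":[[-0.0685,-0.0655,0],[-0.0685,-0.0655,0],[-0.0685,-0.0655,0],[-0.0685,-0.0655,0],[-0.0685,-0.0655,0],[-0.0685,-0.0655,0],[-0.0685,-0.0655,0],[-0.0685,-0.0655,0]],"rotation":[[0,0,0],[0,0,0],[0,0,0],[0,0,0],[0,0,0],[0,0,0],[0,0,0],[0,0,0]]}' 1 20
python3 -m handwheel '{"offset":[[-0.0685,-0.0655,0],[-0.0685,-0.0655,0],[-0.0685,-0.0655,0],[-0.0685,-0.0655,0],[-0.0685,-0.0655,0],[-0.0685,-0.0655,0],[-0.0685,-0.0655,0],[-0.0685,-0.0655,0]],"rotation":[[0,0,0],[0,0,0],[0,0,0],[0,0,0],[0,0,0],[0,0,0],[0,0,0],[0,0,0]]}'
python3 -m handwheel '{"offset":[[0,0,0],[0,0,0],[0,0,0],[0,0,0],[0,0,0],[0,0,0],[0,0,0],[0,0,0]],"rotation":[[0,0,-0.86],[0.75,0,0],[0.75,0,0],[0.75,0,0],[0.75,0,0],[0.75,0,0],[0.75,0,0],[0,0,0]]}'
cat >> h.py <<'E'
np.set_printoptions(precision=4,suppress=True)
S=np.array([.5583,-.1487,.026]);yaw=np.radians(-6.8)
D=np.array([[np.cos(yaw),-np.sin(yaw),0],[np.sin(yaw),np.cos(yaw),0],[0,0,1]])
def st():
    o=r.get_obs();R=np.array(o["tool_rot"]);p=np.array(o["tcp_pos"])
    q=D.T@(p-S);q[2]+=.026
    print("t",o["clock"],"disp xyz",q*1e3,"F",D.T@np.array(o["ft_force"]),"w",o["width"]);print(D.T@R);return p,R
def go(x,y,z):  # shift in tool axes, shares, to TCP display coords in mm (z above table)
    o=r.get_obs();R=np.array(o["tool_rot"]);p=np.array(o["tcp_pos"])
    t=S+D@np.array([x,y,z-26])/1e3;print("to",(x,y,z),"shares",R.T@(t-p)/.5,"mm",np.linalg.norm(t-p)*1e3)
E
python3 -c "
from h import *
st();print(r.get_obs()['q']);go(0,135,56)"
```

```text
clock: 1.1
tcp_pos: [0.3873, 0.3725, 0.2312]
tool_rot: [[-0.964, 0.264, -0.0], [0.264, 0.964, -0.0], [-0.0, -0.0, -1.0]]
ft_force: [0.9, 0.5, 0.8]
width: 0.001
grip_force: 0.0
clock: 2.1
tcp_pos: [0.5822, 0.0474, 0.2311]
tool_rot: [[-0.964, 0.265, -0.0], [0.265, 0.964, -0.0], [0.0, -0.0, -1.0]]
ft_force: [0.5, 0.0, 0.5]
width: -0.001
grip_force: 0.0
clock: 3.1
tcp_pos: [0.5813, 0.0515, 0.229]
tool_rot: [[-0.994, 0.078, -0.082], [0.113, 0.702, -0.703], [0.003, -0.708, -0.706]]
ft_force: [0.2, 0.5, -0.2]
width: 0.001
grip_force: 0.0
t 3.1 disp xyz [ -0.8663 201.4988 229.0413] F [ 0.1278  0.4987 -0.2272] w 0.0007441504454567231
[[-1.     -0.0061  0.0016]
 [-0.0054  0.7064 -0.7078]
 [ 0.0032 -0.7078 -0.7064]]
[-0.714   0.6623  0.3098  1.8275  0.5066  1.1763  0.7155]
to (0, 135, 56) shares [-0.0021  0.151   0.3386] mm 185.38103334986852
```

```bash
python3 -m handwheel '{"offset":[[0,0.075,0],[0,0.075,0],[0,0,0.08],[0,0,0.08],[0,0,0.07],[0,0,0.06],[0,0,0.03],[0,0,0.02]],"rotation":[[0,0,0],[0,0,0],[0,0,0],[0,0,0],[0,0,0],[0,0,0],[0,0,0],[0,0,0]]}'
python3 -c "
from h import *
st();a=r.camera('scene')[130:230,180:330];cv2.imwrite('pics/c.png',cv2.resize(a,None,fx=5,fy=5))"
```

```text
clock: 4.1
tcp_pos: [0.574, -0.0186, 0.0582]
tool_rot: [[-0.993, 0.085, -0.083], [0.119, 0.703, -0.701], [-0.001, -0.706, -0.708]]
ft_force: [0.8, 0.9, 0.3]
width: -0.001
grip_force: 0.0
t 4.1 disp xyz [  0.2207 131.0504  58.1988] F [0.6864 0.9546 0.2594] w -0.0011638630706115422
[[-1.      0.0008  0.0003]
 [ 0.0003  0.7081 -0.7061]
 [-0.0008 -0.7061 -0.7081]]
```

View pics/c.png

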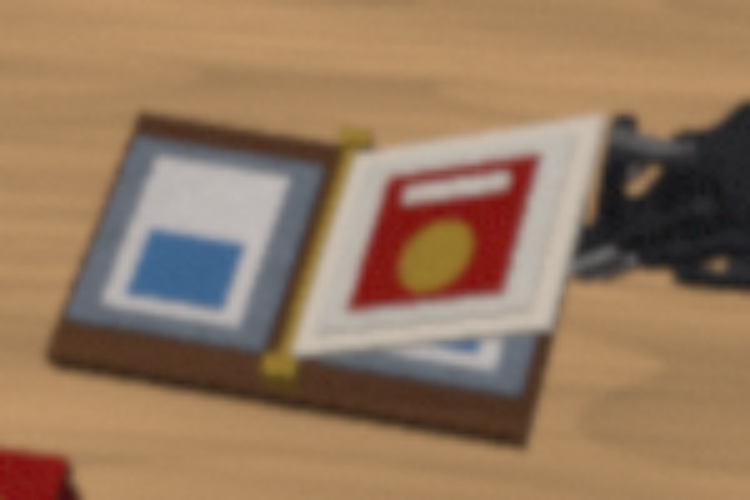

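The view shows the leaf unmoved with the fingertips beneath its free edge (edge about 600,115 to 550,330 in the crop) and the knuckles outside. Next I'll work out the arc.

```bash
cat >> h.py <<'E'
def pose(f):
    th=np.interp(f,[60,150],[45,20]);F,T=np.radians([f,th])
    t=np.array([np.cos(T),-np.sin(T)]);d=np.array([-np.sin(T),-np.cos(T)])
    l=np.array([np.cos(F),np.sin(F)]);n=np.array([np.sin(F),-np.cos(F)]);h=14.5
    if f<=45: c=150*l+2*n+22*d+h*t
    elif f+th<=180: c=128*l+2*n+h*t
    else: c=np.interp(f,[150,180],[99,108])*l+2*n-h*t
    return c[0],c[1]+26,th
def plan(fs):
    p,R=st();q=D.T@(p-S)*1e3;y,z=q[1],q[2]+26;G=D.T@R;th=np.degrees(np.arctan2(-G[1,2],-G[2,2]));x=q[0]
    print("th",th);off=[];rot=[]
    for i,f in enumerate(fs):
        Y,Z,TH=pose(f);T=np.radians(th)
        dy=((Y-y)*np.cos(T)-(Z-z)*np.sin(T))/500;dz=(-(Y-y)*np.sin(T)-(Z-z)*np.cos(T))/500
        off.append([0,round(dy,4),round(dz,4)]);rot.append([round((TH-th)/10,3),0,0]);y,z,th=Y,Z,TH
    print("x",x,off,rot,sep="\n")
E
python3 -c "
from h import *
plan([22,26,29,32,35,38,41,44])"
```

```text
t 4.15 disp xyz [ -0.0807 130.49    57.6832] F [-0.7009 -0.3323  0.3329] w 0.0004546369206914791
[[-1.      0.0004 -0.0001]
 [ 0.0003  0.7075 -0.7067]
 [-0.0002 -0.7067 -0.7075]]
th 44.96765734065508
x
-0.08073597667108516
[[0, np.float64(0.0102), np.float64(-0.0012)], [0, np.float64(-0.0194), np.float64(-0.0078)], [0, np.float64(-0.0149), np.float64(-0.0049)], [0, np.float64(-0.0152), np.float64(-0.0041)], [0, np.float64(-0.0153), np.float64(-0.0033)], [0, np.float64(-0.0155), np.float64(-0.0025)], [0, np.float64(-0.0156), np.float64(-0.0017)], [0, np.float64(-0.0157), np.float64(-0.0009)]]
[[np.float64(0.003), 0, 0], [np.float64(0.0), 0, 0], [np.float64(0.0), 0, 0], [np.float64(0.0), 0, 0], [np.float64(0.0), 0, 0], [np.float64(0.0), 0, 0], [np.float64(0.0), 0, 0], [np.float64(0.0), 0, 0]]
```

```bash
python3 -m handwheel '{"offset":[[0,-0.005,-0.005],[0,-0.005,-0.004],[0,-0.014,-0.005],[0,-0.015,-0.004],[0,-0.015,-0.003],[0,-0.0155,-0.0025],[0,-0.0155,-0.0017],[0,-0.0155,-0.001]],"rotation":[[0,0,0],[0,0,0],[0,0,0],[0,0,0],[0,0,0],[0,0,0],[0,0,0],[0,0,0]]}'
python3 -c "
from h import *
plan([47,50,53,56,59,62,65,68]);a=r.camera('scene')[110:230,180:340];cv2.imwrite('pics/d.png',cv2.resize(a,None,fx=4,fy=4))" | tr -d ' ' | sed 's/np.float64//g'
```

```text
clock: 5.15
tcp_pos: [0.5707, -0.0444, 0.1033]
tool_rot: [[-0.993, 0.083, -0.083], [0.118, 0.702, -0.702], [-0.0, -0.707, -0.707]]
ft_force: [0.9, 1.5, -0.1]
width: -0.0
grip_force: 0.9
t5.15dispxyz[-0.0541105.0165103.2908]F[0.69231.5643-0.1414]w-0.00024786123859702716
[[-1.-0.00050.0007]
[-0.00090.7071-0.7072]
[-0.0001-0.7072-0.7071]]
th45.00410466203813
x
-0.05411099020848696
[[0,(-0.0151),(0.0018)],[0,(-0.0134),(0.0006)],[0,(-0.0133),(0.0013)],[0,(-0.0133),(0.002)],[0,(-0.0131),(0.0027)],[0,(-0.013),(0.0031)],[0,(-0.0128),(0.0035)],[0,(-0.0127),(0.004)]]
[[(-0.0),0,0],[(0.0),0,0],[(0.0),0,0],[(0.0),0,0],[(0.0),0,0],[(-0.056),0,0],[(-0.083),0,0],[(-0.083),0,0]]
```

View pics/d.png

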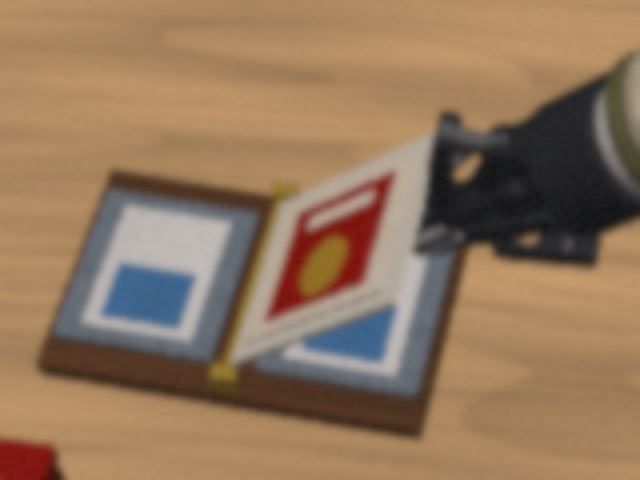

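The leaf rises with the fingers (edge now about 437,135 to 385,300) and the plinth corners haven't moved. Continuing along the arc.

```bash
python3 -m handwheel '{"offset":[[0,-0.015,0.0018],[0,-0.0134,0.0006],[0,-0.0133,0.0013],[0,-0.0133,0.002],[0,-0.0131,0.0027],[0,-0.013,0.0031],[0,-0.0128,0.0035],[0,-0.0127,0.004]],"rotation":[[0,0,0],[0,0,0],[0,0,0],[0,0,0],[0,0,0],[-0.056,0,0],[-0.083,0,0],[-0.083,0,0]]}'
python3 -c "
from h import *
plan([71,74,77,80,83,86,89,92])" | tr -d ' ' | sed 's/np.float64//g'
```

```text
clock: 6.2
tcp_pos: [0.5654, -0.0888, 0.134]
tool_rot: [[-0.993, 0.087, -0.08], [0.118, 0.729, -0.674], [-0.0, -0.679, -0.735]]
ft_force: [0.2, 2.4, 0.8]
width: 0.001
grip_force: 0.9
t6.2dispxyz[-0.041160.3489133.9571]F[-0.04742.38410.776]w0.001367506259794147
[[-1.-0.00040.0006]
[-0.00070.7346-0.6785]
[-0.0002-0.6785-0.7346]]
th42.728334331662445
x
-0.04113990799838558
[[0,(-0.0125),(0.0041)],[0,(-0.0123),(0.0049)],[0,(-0.0121),(0.0054)],[0,(-0.0119),(0.0058)],[0,(-0.0116),(0.0063)],[0,(-0.0113),(0.0067)],[0,(-0.0111),(0.0071)],[0,(-0.0108),(0.0076)]]
[[(-0.078),0,0],[(-0.083),0,0],[(-0.083),0,0],[(-0.083),0,0],[(-0.083),0,0],[(-0.083),0,0],[(-0.083),0,0],[(-0.083),0,0]]
```

```bash
python3 -m handwheel '{"offset":[[0,-0.0125,0.0041],[0,-0.0123,0.0049],[0,-0.0121,0.0054],[0,-0.0119,0.0058],[0,-0.0116,0.0063],[0,-0.0113,0.0067],[0,-0.0111,0.0071],[0,-0.0108,0.0076]],"rotation":[[-0.083,0,0],[-0.083,0,0],[-0.083,0,0],[-0.083,0,0],[-0.083,0,0],[-0.083,0,0],[-0.083,0,0],[-0.083,0,0]]}'
python3 -c "
from h import *
plan([95,98,101,104,107,110,113,116])" | tr -d ' ' | sed 's/np.float64//g'
```

```text
clock: 7.2
tcp_pos: [0.5594, -0.1394, 0.1453]
tool_rot: [[-0.993, 0.095, -0.069], [0.117, 0.802, -0.585], [-0.0, -0.589, -0.808]]
ft_force: [0.4, 0.7, 0.9]
width: -0.001
grip_force: 0.8
t7.2dispxyz[-0.00029.3803145.2617]F[0.34890.71990.8925]w-0.0008662089100097776
[[-1.-0.00080.0006]
[-0.0010.8081-0.5891]
[-0.0001-0.5891-0.8081]]
th36.09035477410491
x
-0.00020688145997910107
[[0,(-0.0109),(0.0078)],[0,(-0.0101),(0.0084)],[0,(-0.0098),(0.0087)],[0,(-0.0094),(0.0091)],[0,(-0.0091),(0.0094)],[0,(-0.0087),(0.0098)],[0,(-0.0083),(0.0101)],[0,(-0.0079),(0.0104)]]
[[(-0.081),0,0],[(-0.083),0,0],[(-0.083),0,0],[(-0.083),0,0],[(-0.083),0,0],[(-0.083),0,0],[(-0.083),0,0],[(-0.083),0,0]]
```

```bash
python3 -m handwheel '{"offset":[[0,-0.0109,0.0078],[0,-0.0101,0.0084],[0,-0.0098,0.0087],[0,-0.0094,0.0091],[0,-0.0091,0.0094],[0,-0.0087,0.0098],[0,-0.0083,0.0101],[0,-0.0079,0.0104]],"rotation":[[-0.083,0,0],[-0.083,0,0],[-0.083,0,0],[-0.083,0,0],[-0.083,0,0],[-0.083,0,0],[-0.083,0,0],[-0.083,0,0]]}'
python3 -c "
from h import *
plan([119,122,125,128,131,134,137,140]);a=r.camera('scene')[90:230,160:340];cv2.imwrite('pics/e.png',cv2.resize(a,None,fx=4,fy=4))" | tr -d ' ' | sed 's/np.float64//g'
```

```text
clock: 8.2
tcp_pos: [0.5534, -0.1901, 0.1346]
tool_rot: [[-0.993, 0.102, -0.058], [0.118, 0.865, -0.488], [0.0, -0.492, -0.871]]
ft_force: [0.9, 1.9, 1.5]
width: 0.0
grip_force: 0.7
t8.2dispxyz[0.0038-41.667134.6107]F[0.6711.95781.4706]w0.0003374094186719154
[[-1.-0.00080.0004]
[-0.00090.8708-0.4917]
[0.-0.4917-0.8708]]
th29.452503525298617
x
0.0037821917586578118
[[0,(-0.0077),(0.0104)],[0,(-0.0071),(0.011)],[0,(-0.0066),(0.0112)],[0,(-0.0062),(0.0115)],[0,(-0.0057),(0.0117)],[0,(-0.0053),(0.0119)],[0,(-0.0048),(0.0121)],[0,(-0.0043),(0.0123)]]
[[(-0.084),0,0],[(-0.083),0,0],[(-0.083),0,0],[(-0.083),0,0],[(-0.083),0,0],[(-0.083),0,0],[(-0.083),0,0],[(-0.083),0,0]]
```

View pics/e.png

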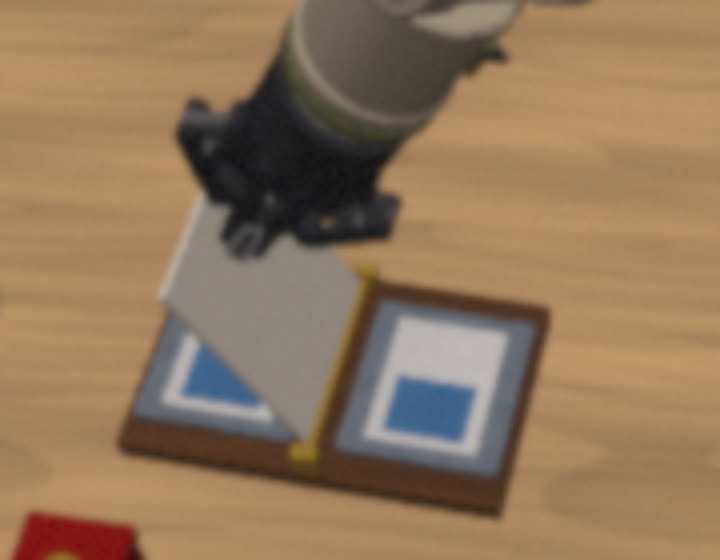

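The leaf is past upright, with its grey back showing and its edge at about (163,298), and the fingertips push near (245,240). The plinth corner at (500,515) hasn't moved.

```bash
python3 -m handwheel '{"offset":[[0,-0.0077,0.0104],[0,-0.0071,0.011],[0,-0.0066,0.0112],[0,-0.0062,0.0115],[0,-0.0057,0.0117],[0,-0.0053,0.0119],[0,-0.0048,0.0121],[0,-0.0043,0.0123]],"rotation":[[-0.083,0,0],[-0.083,0,0],[-0.083,0,0],[-0.083,0,0],[-0.083,0,0],[-0.083,0,0],[-0.083,0,0],[-0.083,0,0]]}'
python3 -c "
from h import *
plan([143,146,149,152,155,158,161,164])" | tr -d ' ' | sed 's/np.float64//g'
```

```text
clock: 9.25
tcp_pos: [0.5485, -0.2315, 0.1041]
tool_rot: [[-0.993, 0.108, -0.046], [0.117, 0.915, -0.385], [0.0, -0.388, -0.922]]
ft_force: [0.7, -0.0, 1.1]
width: 0.0
grip_force: 0.6
t9.25dispxyz[0.0723-83.3469104.0719]F[0.71140.05851.0861]w5.23118905607099e-05
[[-1.-0.00090.0004]
[-0.00090.9218-0.3877]
[0.-0.3877-0.9218]]
th22.811050209102174
x
0.07230327394922917
[[0,(-0.004),(0.0122)],[0,(-0.0033),(0.0126)],[0,(-0.0029),(0.0127)],[0,(-0.0024),(0.0131)],[0,(-0.0017),(0.0133)],[0,(-0.001),(0.0134)],[0,(-0.0069),(0.0125)],[0,(-0.0015),(0.0108)]]
[[(-0.087),0,0],[(-0.083),0,0],[(-0.083),0,0],[(-0.028),0,0],[(0.0),0,0],[(0.0),0,0],[(0.0),0,0],[(0.0),0,0]]
```

```bash
python3 -m handwheel '{"offset":[[0,-0.004,0.0122],[0,-0.0033,0.0126],[0,-0.0029,0.0127],[0,-0.0024,0.0131],[0,-0.0017,0.0133],[0,-0.001,0.0134],[0,-0.004,0.0122],[0,-0.003,0.0108]],"rotation":[[-0.083,0,0],[-0.083,0,0],[-0.083,0,0],[-0.028,0,0],[0,0,0],[0,0,0],[0,0,0],[0,0,0]]}'
python3 -c "
from h import *
plan([167,169.5,172,174,176,177,178,178])" | tr -d ' ' | sed 's/np.float64//g'
```

```text
clock: 10.25
tcp_pos: [0.5453, -0.259, 0.061]
tool_rot: [[-0.993, 0.11, -0.04], [0.117, 0.933, -0.341], [0.0, -0.343, -0.939]]
ft_force: [-0.1, 1.8, 1.8]
width: -0.001
grip_force: 0.5
t10.25dispxyz[0.17-111.022361.0306]F[-0.26231.76691.826]w-0.0009897634887963086
[[-1.-0.00150.0004]
[-0.00160.9392-0.3433]
[0.0002-0.3433-0.9392]]
th20.077409724493045
x
0.17000942616899734
[[0,(-0.0035),(0.0113)],[0,(-0.0003),(0.0093)],[0,(0.0001),(0.0093)],[0,(0.0004),(0.0075)],[0,(0.0006),(0.0075)],[0,(0.0004),(0.0038)],[0,(0.0005),(0.0038)],[0,(0.0),(-0.0)]]
[[(-0.008),0,0],[(0.0),0,0],[(0.0),0,0],[(0.0),0,0],[(0.0),0,0],[(0.0),0,0],[(0.0),0,0],[(0.0),0,0]]
```

```bash
python3 -m handwheel '{"offset":[[0,-0.0035,0.0113],[0,-0.0003,0.0093],[0,0.0001,0.0093],[0,0.0004,0.0075],[0,0.0006,0.0075],[0,0.0004,0.0038],[0,0.0005,0.0038],[0,0,0]],"rotation":[[0,0,0],[0,0,0],[0,0,0],[0,0,0],[0,0,0],[0,0,0],[0,0,0],[0,0,0]]}'
python3 -c "
from h import *
plan([180]);a=r.camera('scene')[110:230,170:330];cv2.imwrite('pics/f.png',cv2.resize(a,None,fx=4,fy=4))" | tr -d ' ' | sed 's/np.float64//g'
```

```text
clock: 11.25
tcp_pos: [0.544, -0.269, 0.0371]
tool_rot: [[-0.993, 0.11, -0.041], [0.117, 0.933, -0.341], [0.0, -0.344, -0.939]]
ft_force: [-0.7, 0.3, -0.5]
width: 0.0
grip_force: 0.0
t11.25dispxyz[0.0499-121.158837.0851]F[-0.75210.2275-0.5317]w6.143413785535446e-05
[[-1.-0.00090.0001]
[-0.00090.9391-0.3436]
[0.0002-0.3436-0.9391]]
th20.09821761956938
x
0.04990335663918939
[[0,(0.002),(0.0081)]]
[[(-0.01),0,0]]
```

View pics/f.png

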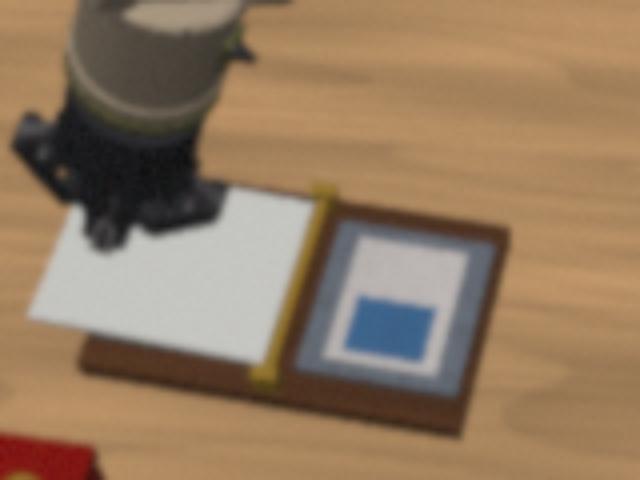

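The leaf is almost flat (edge corner at 28,318) and the force is near zero. I'll press down in small steps.

```bash
python3 -m handwheel '{"offset":[[0,0.0007,0.002],[0,0.0007,0.002],[0,0.0007,0.002],[0,0.0007,0.002],[0,0,0],[0,0,0],[0,0,0],[0,0,0]],"rotation":[[0,0,0],[0,0,0],[0,0,0],[0,0,0],[0,0,0],[0,0,0],[0,0,0],[0,0,0]]}'
```

```text
clock: 12.3
tcp_pos: [0.5442, -0.2688, 0.0329]
tool_rot: [[-0.993, 0.11, -0.04], [0.117, 0.933, -0.341], [-0.0, -0.343, -0.939]]
ft_force: [-0.7, 0.2, 0.3]
width: 0.001
grip_force: 0.0
```

```bash
python3 -m handwheel '{"offset":[[0,0.0004,0.001],[0,0.0004,0.001],[0,0,0],[0,0,0],[0,0,0],[0,0,0],[0,0,0],[0,0,0]],"rotation":[[0,0,0],[0,0,0],[0,0,0],[0,0,0],[0,0,0],[0,0,0],[0,0,0],[0,0,0]]}'
```

```text
clock: 13.3
tcp_pos: [0.5441, -0.2689, 0.0319]
tool_rot: [[-0.993, 0.11, -0.04], [0.117, 0.933, -0.341], [-0.0, -0.343, -0.939]]
ft_force: [0.2, 0.9, 0.8]
width: -0.001
grip_force: 0.2
```

```bash
python3 -m handwheel '{"offset":[[0,0.0004,0.001],[0,0.0004,0.001],[0,0,0],[0,0,0],[0,0,0],[0,0,0],[0,0,0],[0,0,0]],"rotation":[[0,0,0],[0,0,0],[0,0,0],[0,0,0],[0,0,0],[0,0,0],[0,0,0],[0,0,0]]}'
```

```text
clock: 14.3
tcp_pos: [0.5441, -0.2689, 0.0308]
tool_rot: [[-0.993, 0.11, -0.04], [0.117, 0.933, -0.341], [-0.0, -0.344, -0.939]]
ft_force: [1.0, -0.0, 0.4]
width: 0.0
grip_force: 0.2
```

```bash
python3 -m handwheel '{"offset":[[0,0.0004,0.001],[0,0,0],[0,0,0],[0,0,0],[0,0,0],[0,0,0],[0,0,0],[0,0,0]],"rotation":[[0,0,0],[0,0,0],[0,0,0],[0,0,0],[0,0,0],[0,0,0],[0,0,0],[0,0,0]]}'; python3 -c "
from h import *
F=[]
for i in range(6): r.camera('top'); F.append(r.get_obs()['ft_force'])
print(np.mean(F,0))"
```

```text
clock: 15.3
tcp_pos: [0.5441, -0.2689, 0.0303]
tool_rot: [[-0.993, 0.11, -0.04], [0.117, 0.933, -0.341], [-0.0, -0.344, -0.939]]
ft_force: [0.8, 0.1, 2.2]
width: -0.0
grip_force: 0.8
[ 0.1044 -0.083   1.5809]
```

```bash
python3 -m handwheel '{"offset":[[0,0.0004,0.001],[0,0,0],[0,0,0],[0,0,0],[0,0,0],[0,0,0],[0,0,0],[0,0,0]],"rotation":[[0,0,0],[0,0,0],[0,0,0],[0,0,0],[0,0,0],[0,0,0],[0,0,0],[0,0,0]]}' | grep -E "pos|force"; python3 -m handwheel '{"offset":[[0,0.0004,0.001],[0,0,0],[0,0,0],[0,0,0],[0,0,0],[0,0,0],[0,0,0],[0,0,0]],"rotation":[[0,0,0],[0,0,0],[0,0,0],[0,0,0],[0,0,0],[0,0,0],[0,0,0],[0,0,0]]}'| grep -E "pos|force"
```

```text
tcp_pos: [0.5441, -0.269, 0.03]
ft_force: [-0.2, 0.5, 5.5]
grip_force: 2.8
tcp_pos: [0.5442, -0.269, 0.0298]
ft_force: [-0.8, 2.7, 10.8]
grip_force: 4.9
```

The force climbs steeply (5.5, then 10.8 N) with almost no travel, so the leaf is on its stop. I'll back off and check.

```bash
python3 -m handwheel '{"offset":[[0,-0.002,-0.006],[0,0,-0.02],[0,0,-0.05],[0,0,-0.08],[0,0,-0.1],[0,0,-0.08],[0,0,-0.04],[0,0,0]],"rotation":[[0,0,0],[0,0,0],[0,0,0],[0,0,0],[0,0,0],[0,0,0],[0,0,0],[0,0,0]]}'
python3 -c "
from h import *
a=cv2.resize(r.camera('scene')[130:230,150:310],None,fx=5,fy=5)
cv2.imwrite('pics/g.png',a)
o=r.get_obs();print(o['clock'],o['ft_force'])"
```

```text
clock: 18.6
tcp_pos: [0.5523, -0.2051, 0.2078]
tool_rot: [[-0.993, 0.111, -0.037], [0.117, 0.933, -0.341], [-0.003, -0.343, -0.939]]
ft_force: [-0.7, 0.1, -0.6]
width: 0.001
grip_force: 0.0
18.65 [-0.6206  0.2388 -0.3533]
```

View pics/g.png

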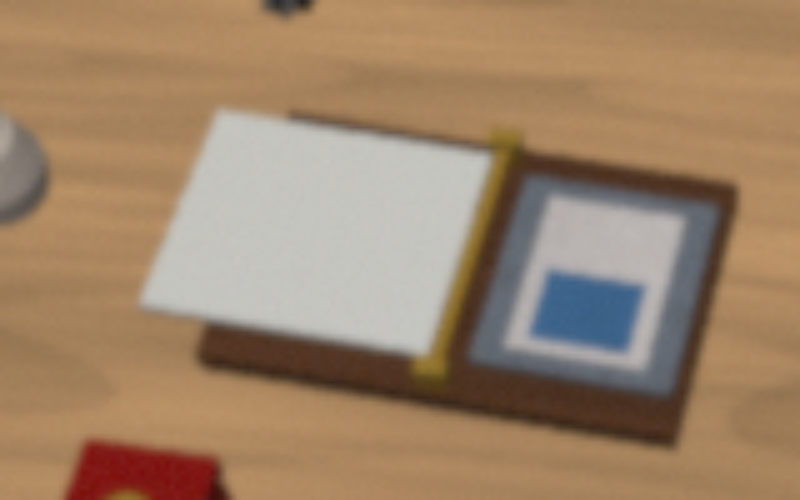

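The leaf lies over the other side, with its edge corners at (140,305) and (218,110). I'll compare these with the projected flat position.

```bash
python3 -c "
from h import *
m=M['scene']
for dz in(0,8):
  P=np.array([S+D@np.array([x,-.150,.002+dz/1e3]) for x in(.06,-.06)]+[S+D@np.array([.075,.12,-.01])])
  K=KP('scene')[0]
  p=cv2.projectPoints(P,m['rvec'],m['tvec'],K,None)[0][:,0];print(dz,(p+.4-[150,130])*5)"
```

```text
0 [[138.7764 307.7316]
 [220.6644 112.7935]
 [673.9687 441.5328]]
8 [[134.3529 299.0797]
 [216.9968 103.3977]
 [673.9687 441.5328]]
```

```bash
python3 -c "
from plant import r
print(r.finish_job())"
```

```text
the job is handed in; nothing more can be done
None
```

I turned the leaf over its spine and pressed it flat on the other side (last press reading about 11 N); in the final picture the plinth had not visibly moved, the arm never went near the gift box, medal or figurine, and I handed the job in at about 19 s with the arm clear.

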